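# Sweep the loose key tags into the collecting fence

### The job

Sweep the three loose key tags without rings across the desk with your fingertips, through the open mouth of the aluminium fence, until all three lie wholly inside it, flat on the desk and not on top of one another. Only push them, do not pick any up; leave the tag that already has its ring, the plug gauge among the tags and the screwdriver where they are, and take your hand away at the end.

Things in the scene. Friction and masses are not known exactly. Their poses are not given: they have to be found in the camera images.
- fence: open-fronted aluminium fence fixed to the desk: two side walls and a back wall, 25 mm high, 3 mm thick, no floor. Origin on the desk at the middle of the open mouth; x points inward (mouth line x = 0, back wall x = 115 mm), y along the mouth (side walls at +-125 mm). Flared ends reach out to x = -23, y = +-137 mm; outside the walls run 16 mm wide fixing strips, 5 mm high
- tag_a: one of three alike moulded key tags without a ring, 26 x 58 x 8 mm, 15 g, lying loose and flat on the desk; origin at the centre of its underside, x across its 26 mm width, y along its 58 mm length, z up
- tag_a_end0 (a point): middle of the -y end of tag_a, 29 mm from its centre, 4 mm above its underside
- tag_a_end1 (a point): middle of the +y end of tag_a, 29 mm from its centre, 4 mm above its underside
- tag_b: one of three alike moulded key tags without a ring, 26 x 58 x 8 mm, 15 g, lying loose and flat on the desk; origin at the centre of its underside, x across its 26 mm width, y along its 58 mm length, z up
- tag_b_end0 (a point): middle of the -y end of tag_b, 29 mm from its centre, 4 mm above its underside
- tag_b_end1 (a point): middle of the +y end of tag_b, 29 mm from its centre, 4 mm above its underside
- tag_c: one of three alike moulded key tags without a ring, 26 x 58 x 8 mm, 15 g, lying loose and flat on the desk; origin at the centre of its underside, x across its 26 mm width, y along its 58 mm length, z up
- tag_c_end0 (a point): middle of the -y end of tag_c, 29 mm from its centre, 4 mm above its underside
- tag_c_end1 (a point): middle of the +y end of tag_c, 29 mm from its centre, 4 mm above its underside
- ringed_tag: bystander: the key tag that already has a split ring at one end, 26 x 72 x 22 mm with the ring; to be left where it is. Origin under the middle of its overall length, y along it, the ring at its -y end
- gauge: bystander: steel plug gauge, a knurled round bar 14 mm in diameter and 80 mm long with thinner ends, lying among the tags; it rolls easily. Origin under its middle, y along it
- driver: bystander: screwdriver lying along the back of the desk, 22 x 193 x 20 mm; origin under its middle, y along it
Mind the look-alikes: they are no part of the job. What is shaped like the tag_b but black is not meant.

How it is judged:
By the outcome, as a careful person would: the job done as asked, in the order asked, and still so for the second after the job is handed in, with the robot touching nothing.
It also fails if it takes over 72 s, if anything falls off the work surface, if the arm or the gripper's body presses on something with over 40 N, if the wrist force passes 120 N, or if a joint passes its speed limit or range.

### The arm

A 7-joint arm with a two-finger parallel gripper is mounted at the origin on the work surface; the furniture and walls round the work are solid. World frame = base frame: x ahead of the robot, y to its left, z up, the work surface at z = 0. Lengths are in m, angles in rad, forces in N, time in s.
With the tool pointing down it reaches from about 0.4 to 0.85 m from the base axis. Payload 10.4 kg.
Tool frame: the origin (TCP) lies midway between the tips of the shut fingers; the grasp point (between the pads) lies 19 mm behind it; z points along the fingers, y is the line along which they close (so a half turn about z gives the same grasp; the last joint's range is limited). The gripper opens to 85 mm and grips with 20 to 120 N. Pads are 22 mm wide; open, the fingers measure 114 mm over their backs; the gripper's body (76 mm by 85 mm) begins 54 mm behind the grasp point. The pads swing forward as they close: fully open they stand 13 mm farther back than shut.
Start: joints at [1.201, 0.332, -0.065, 1.46, 0.022, 1.35, -0.088], TCP at [0.212, -0.588, 0.231] pointing down, gripper open.
Joint ranges: [-2.6, 2.6], [-0.5, 2.12], [-1.47, 1.34], [0.16, 2.42], [-1.27, 4.41], [0.06, 2.06], [-2.6, 2.6]. Speed limits (rad/s): [2.22, 2.22, 2.79, 2.79, 3.14, 3.14, 3.14].

### API

Orientations are given as a unit quaternion [x, y, z, w].
In Python, from workcell import get_obs, camera, camera_params, hand_in gives the robot as it stands.
- The arm moves only by the tool carry_out, never from a script. Its argument "commands" is a list that holds one entry, the list of rows, each a list of 6 numbers: the shift along the tool's x, y, z in units of 40 mm (1.0 is 40 mm), then the turn, a rotation vector about the tool's x, y, z in units of 6 degrees (1.0 is 6 degrees). In form: [[[x, y, z, ax, ay, az], ...]]. A call has 1 to 20 rows; each row shifts and turns the commanded pose from where the row before left it, along the tool's axes as they then stand; what a row does not reach is not made up. A row lasts 1/12 s, in which the tool goes at most 41.7 mm and 7.16 degrees, less where a joint would pass 70% of its speed; a pose out of reach is approached as far as the arm can. A call is refused whole if a number of a shift passes 1 or a number of a turn 1, either way. A call with a gripper value outside its range is refused whole. "hand" is the closure, from -1 (fully open) to 1 (shut), set as the call begins (left out, the last holds). The fingers move at their own pace and stop on an object; "force" is the grip in N (left out, the last holds). Time passes only in rows, so rows that do not move let the fingers close. It gives the time, the measured TCP pose, the force, the opening and the grip force at its end, in the units of the state.
- get_obs(): the state, without advancing time (a new reading comes with each control period).
- camera(name): name is "scene" or "side" or "wrist"; returns the picture (400x640x3 uint8, red, green, blue); there is no depth.
- camera_params(name): a dict with "mtx" (3x3 intrinsics, pixels), "R" (3x3) and "t" (3): a world point X has camera coordinates R X + t. Camera axes: x right, y down, z forward; pixel columns grow to the right and rows downward; lengths in m; the calibration is good to about 2 mm. A picture is of the moment at which its call begins: read the wrist's pose just before it. camera_params takes no time and is no camera call; for the wrist camera it gives the pose at the moment of the call.
- hand_in(): hands the job in; it is judged then, once.
The state is a dict: "clock": time; "joint_pos": joint angles; "joint_velocities": joint speeds; "tau": joint torques, N m; "position": TCP position; "ee_rot": TCP orientation; "ft_force": force on the tool from outside, world axes, zero at the start; "torque": the same for the moment, N m; "grip_width": opening from 0.0 (shut) to 1.0 (fully open); "grasp_force": force on a finger pad.
Only numpy, scipy, OpenCV 4.12 (cv2) and the standard library are available. Lean on these libraries where they do the work, as an engineer would, in place of code of your own. Each camera call takes 0.05 s, during which the arm holds its last target. There are 200 camera calls.

## Working session

There is one attempt and no reset: what is moved stays moved. The work goes in short steps, Python scripts to look and compute and a tool call to move; the robot and the scene stay as the last step left them, time stands still between calls to the robot, and variables do not carry over. Pictures are saved under pics/ and viewed, at most 10 in all, crops included, and the job is handed in when it is done.

Besides the shell and the picture viewer there is one more tool, called after ">>>" as name(argument=value, ...) on one line, values as JSON. carry_out: Moves the arm, as the interface text tells. Its arguments: {"type":"object","properties":{"commands":{"type":"array"},"hand":{"type":"number"},"force":{"type":"number"}},"required":["commands"]}

```bash
mkdir -p pics; ls
python3 - <<'E'
from workcell import *
import cv2
o=get_obs();print(o['clock'],o['position'],o['ee_rot'],o['grip_width'])
for n in("scene","side"):
    cv2.imwrite(f"pics/{n}0.png",camera(n)[:,:,::-1]); p=camera_params(n);print(n,p)
E
```

```text
pics
0.0 [ 0.21228449 -0.58745648  0.23054082] [ 9.85003996e-01  1.72530159e-01 -1.58343727e-04 -6.69319591e-04] 1.0028858528388311
scene {'mtx': array([[456.4532072 ,   0.        , 325.75026616],
       [  0.        , 456.4532072 , 199.09328553],
       [  0.        ,   0.        ,   1.        ]]), 'R': array([[ 0.38768211, -0.92177422, -0.00590418],
       [-0.52211306, -0.21430402, -0.82551301],
       [ 0.75967133,  0.32311928, -0.5643522 ]]), 't': array([-0.27404427,  0.31208442,  0.50470671])}
side {'mtx': array([[480.44897014,   0.        , 319.24817593],
       [  0.        , 480.44897014, 200.95320366],
       [  0.        ,   0.        ,   1.        ]]), 'R': array([[ 0.97154934, -0.2365284 , -0.01209136],
       [-0.11429351, -0.42352606, -0.89864491],
       [ 0.20743403,  0.87445983, -0.43851012]]), 't': array([-0.53696769,  0.08425848,  0.80983917])}
```

View pics/scene0.png

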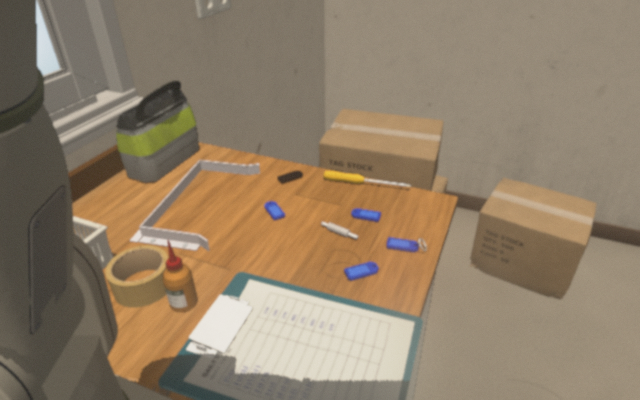

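View pics/side0.png

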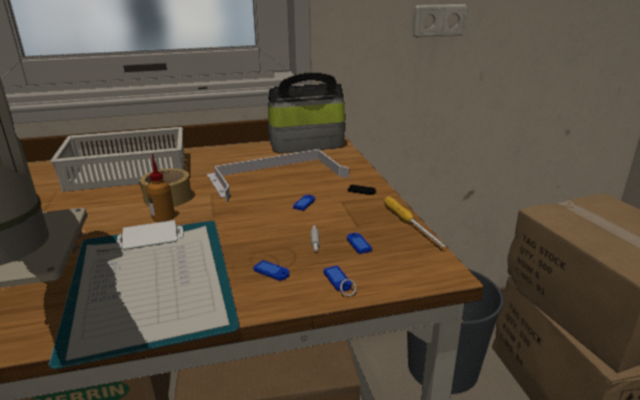

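The scene view shows four blue tags: (274,210), (366,214), (361,270) and (404,244). The last carries the ring, so it is not meant. The black look-alike is at (290,177), the gauge at (340,230), and the fence mouth opens to the right (-y). I'll measure these and enlarge the area to confirm.

```bash
cat > h.py <<'E'
import numpy as np, cv2
from workcell import *
def ray(p,uv,z):
    K,R,t=p['mtx'],p['R'],p['t']; C=-R.T@t
    d=R.T@np.linalg.inv(K)@np.array([uv[0],uv[1],1.]); return C+d*(z-C[2])/d[2]
def blobs(img,p,z=0.008,lo=(105,120,60),hi=(130,255,255),amin=40):
    hsv=cv2.cvtColor(img,cv2.COLOR_RGB2HSV); m=cv2.inRange(hsv,lo,hi)
    out=[]
    for c in cv2.findContours(m,cv2.RETR_EXTERNAL,cv2.CHAIN_APPROX_NONE)[0]:
        if cv2.contourArea(c)<amin: continue
        mm=cv2.moments(c); uv=(mm['m10']/mm['m00'],mm['m01']/mm['m00'])
        P=np.array([ray(p,q[0],z)[:2] for q in c])
        (cx,cy),(w,h),a=cv2.minAreaRect((P*1000).astype(np.float32))
        if w>h: w,h,a=h,w,a-90   # a: direction of width axis; long axis a+90
        out.append((np.round(uv),np.round([cx,cy]),np.round([w,h]),round((a+90)%180)))
    return out
E
python3 - <<'E'
from h import *
for n in("scene","side"):
    im=cv2.imread(f"pics/{n}0.png")[:,:,::-1].copy();p=camera_params(n);print(n)
    for b in blobs(im,p,0.006):print(*b)
    pts={'scene':{'flareR':(259,166),'backR':(202,161),'backL':(142,234),'flareL':(207,238),'gauge1':(322,224),'gauge2':(357,237),'black':(290,177),'drv1':(325,175),'drv2':(410,187)},
     'side':{'flareL':(227,190),'backL':(216,165),'backR':(319,150),'flareR':(347,168),'gauge1':(314,227),'gauge2':(316,250),'black':(362,190),'drv1':(387,201),'drv2':(443,246)}}[n]
    for k,v in pts.items():print(k,np.round(ray(p,v,.025 if k[0] in'fb' and k!='black' else .006)*1000))
a=cv2.imread("pics/scene0.png")[150:290,130:440];cv2.imwrite("pics/crop.png",cv2.resize(a,None,fx=2.5,fy=2.5,interpolation=2))
E
```

```text
scene
[360. 270.] [ 433. -181.] [23. 52.] 134
[395. 243.] [ 524. -214.] [17. 22.] 106
[366. 214.] [ 587. -136.] [23. 51.] 97
[274. 210.] [532.  40.] [20. 52.] 51
flareR [645. 136.  25.]
backR [615. 268.  25.]
backL [351. 211.  25.]
flareL [386.  95.  25.]
gauge1 [525. -69.   6.]
gauge2 [ 513. -144.    6.]
black [656.  65.   6.]
drv1 [694.  -4.   6.]
drv2 [ 717. -193.    6.]
side
[346. 285.] [ 533. -248.] [10. 22.] 73
[335. 276.] [ 525. -224.] [27. 57.] 98
[271. 270.] [ 433. -181.] [30. 61.] 135
[359. 243.] [ 587. -136.] [27. 62.] 96
[304. 202.] [531.  39.] [26. 63.] 53
flareL [386.  93.  25.]
backL [371. 237.  25.]
backR [618. 270.  25.]
flareR [650. 142.  25.]
gauge1 [527. -66.   6.]
gauge2 [ 513. -142.    6.]
black [659.  62.   6.]
drv1 [691.  -0.   6.]
drv2 [ 719. -184.    6.]
```

View pics/crop.png

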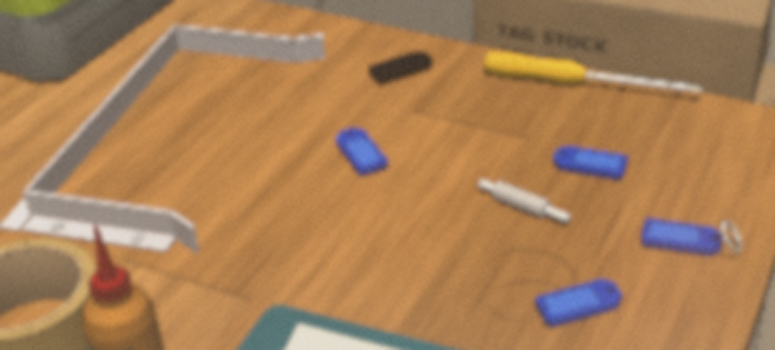

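The crop confirms it. The ringless blue tags are A (532,40), B (587,-136) and C (433,-181) in mm. The ringed one is at about (525,-232), and the black one at (657,63) is not meant. The fence mouth is at about (513,139), facing inward at about 99.7°, and the wall lengths agree with the sizes given. Next I'll turn the tool to the push direction and set the fingers nearly shut, as a two-point pusher.

>>> carry_out(commands=[[[0,0,0,0,0,-0.95],[0,0,0,0,0,-0.95],[0,0,0,0,0,-0.95],[0,0,0,0,0,-0.95],[0,0,0,0,0,-0.95],[0,0,0,0,0,-0.95],[0,0,0,0,0,-0.95],[0,0,0,0,0,-0.95],[0,0,0,0,0,-0.95],[0,0,0,0,0,-0.95],[0,0,0,0,0,-0.95],[0,0,0,0,0,-0.95],[0,0,0,0,0,-0.95],[0,0,0,0,0,-0.95],[0,0,0,0,0,0]]], hand=0.58, force=20)

```text
clock: 1.35
position: [0.2123, -0.5876, 0.2308]
ee_rot: [0.643, 0.766, 0.0, -0.0]
ft_force: [0.8, 0.3, -0.5]
grip_width: 0.209
grasp_force: 0.0
```

```bash
cat >> h.py <<'E'
from scipy.spatial.transform import Rotation as Ro
def go(*targets):
    o=get_obs();p=np.array(o['position'])*1000;R=Ro.from_quat(o['ee_rot']).as_matrix()
    print('t',round(o['clock'],2),'pos',np.round(p,1),'xang',np.round(np.degrees(np.arctan2(R[1,0],R[0,0])),1),'tilt',np.round(R[:2,2],3),'grip',round(o['grip_width'],2))
    for t in targets:
        d=R.T@(np.array(t)-p); print('to',t,'units',np.round(d/40,2)); p=np.array(t,float)
E
python3 - <<'E'
from h import *
go((540,-10,150),(540,-10,4),(510,162,4))
for n,d in dict(scene={'clipTL':(238,275),'clipTR':(425,315),'bottle':(182,306),'tape':(140,300)},side={'clipTL':(120,228),'clipTR':(213,224),'clipBR':(238,325),'bottle':(163,218)}).items():
    for k,v in d.items():print(n,k,np.round(1000*ray(camera_params(n),v,0)))
p=camera_params('scene')
# bottle top height from its base
C=ray(p,(182,303),0)
for z in(.08,.1,.12,.14,.16,.18):
    q=p['mtx']@(p['R']@np.r_[C[:2],z]+p['t']);print(z,np.round(q[:2]/q[2]))
E
```

```text
t 1.35 pos [ 212.3 -587.6  230.8] xang 99.9 tilt [-0.     0.001] grip 0.21
to (540, -10, 150) units [12.81 10.56  2.03]
to (540, -10, 4) units [-0.    0.    3.65]
to (510, 162, 4) units [4.36 0.   0.  ]
scene clipTL [348.  10.   0.]
scene clipTR [ 382. -301.    0.]
scene bottle [254.  54.   0.]
scene tape [239. 124.   0.]
side clipTL [186.  32.   0.]
side clipTR [352.   4.   0.]
side clipBR [ 372. -288.    0.]
side bottle [261.  52.   0.]
0.08 [172. 265.]
0.1 [169. 255.]
0.12 [167. 245.]
0.14 [164. 234.]
0.16 [161. 222.]
0.18 [158. 211.]
```

>>> carry_out(commands=[[[0.64,0.53,0.1,0,0,0],[0.64,0.53,0.1,0,0,0],[0.64,0.53,0.1,0,0,0],[0.64,0.53,0.1,0,0,0],[0.64,0.53,0.1,0,0,0],[0.64,0.53,0.1,0,0,0],[0.64,0.53,0.1,0,0,0],[0.64,0.53,0.1,0,0,0],[0.64,0.53,0.1,0,0,0],[0.64,0.53,0.1,0,0,0],[0.64,0.53,0.1,0,0,0],[0.64,0.53,0.1,0,0,0],[0.64,0.53,0.1,0,0,0],[0.64,0.53,0.1,0,0,0],[0.64,0.53,0.1,0,0,0],[0.64,0.53,0.1,0,0,0],[0.64,0.53,0.1,0,0,0],[0.64,0.53,0.1,0,0,0],[0.64,0.53,0.1,0,0,0],[0.64,0.53,0.1,0,0,0]]])

```text
clock: 3.02
position: [0.5449, -0.0105, 0.151]
ee_rot: [0.647, 0.763, -0.0, 0.0]
ft_force: [0.2, -1.2, -0.2]
grip_width: 0.21
grasp_force: 0.0
```

>>> carry_out(commands=[[[0,0,0,0,0,0],[0,0,0,0,0,0],[0,0,0,0,0,0]]])

```text
clock: 3.27
position: [0.5441, -0.0123, 0.151]
ee_rot: [0.646, 0.763, -0.0, -0.0]
ft_force: [1.0, 0.4, -0.2]
grip_width: 0.208
grasp_force: 0.0
```

Run:
```python
from h import *
go((540,-8,150),(540,-8,4),(510,162,4))
```

```text
t 3.27 pos [544.1 -12.3 151. ] xang 99.5 tilt [-0.001 -0.   ] grip 0.21
to (540, -8, 150) units [ 0.12 -0.08  0.02]
to (540, -8, 4) units [0.   0.   3.65]
to (510, 162, 4) units [ 4.32 -0.03 -0.  ]
```

>>> carry_out(commands=[[[0,-0.08,0.6,0,0,0],[0,0,0.6,0,0,0],[0,0,0.6,0,0,0],[0,0,0.6,0,0,0],[0,0,0.6,0,0,0],[0,0,0.4,0,0,0],[0,0,0.2,0,0,0],[0,0,0.05,0,0,0],[0,0,0.02,0,0,0],[0,0,0,0,0,0]]])

```text
clock: 4.1
position: [0.5419, -0.0129, 0.0055]
ee_rot: [0.645, 0.764, 0.0, 0.001]
ft_force: [-0.1, 1.3, 0.3]
grip_width: 0.211
grasp_force: 0.0
```

Run:
```python
from h import *
go((510,162,4));print(get_obs()['ft_force'])
im=camera('wrist');cv2.imwrite('pics/w1.png',im[:,:,::-1])
```

```text
t 4.1 pos [541.9 -12.9   5.5] xang 99.6 tilt [ 0.001 -0.   ] grip 0.21
to (510, 162, 4) units [ 4.44 -0.06  0.03]
[-0.11086363  1.25931575  0.2672042 ]
```

View pics/w1.png

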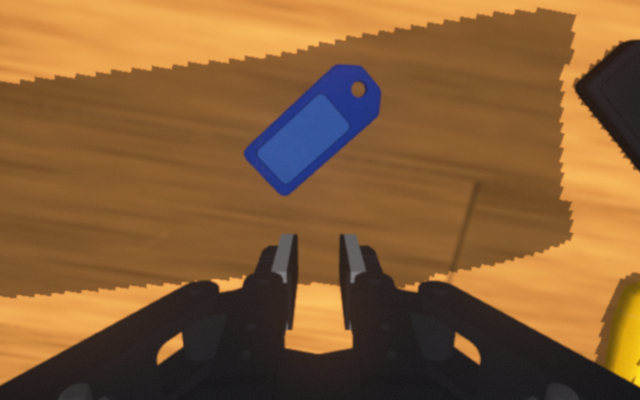

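The wrist view shows tag A at about (313,130), ahead of and centred on the two fingertips at (285,250) and (352,250), with the path clear. I'll push it.

>>> carry_out(commands=[[[0,0,0.04,0,0,0],[0.1,0,0,0,0,0],[0.15,0,0,0,0,0],[0.15,0,0,0,0,0],[0.15,0,0,0,0,0],[0.15,0,0,0,0,0],[0.15,0,0,0,0,0],[0.15,0,0,0,0,0],[0.15,0,0,0,0,0],[0.15,0,0,0,0,0],[0.15,0,0,0,0,0],[0.15,0,0,0,0,0],[0.15,0,0,0,0,0],[0.15,0,0,0,0,0],[0.15,0,0,0,0,0],[0.1,0,0,0,0,0],[0,0,0,0,0,0]]])

```text
clock: 5.57
position: [0.5266, 0.0736, 0.003]
ee_rot: [0.644, 0.765, 0.0, -0.0]
ft_force: [-0.1, 0.1, -0.3]
grip_width: 0.211
grasp_force: 0.0
```

Run:
```python
from h import *
go((505,162,4))
im=camera('wrist');p=camera_params('wrist')
for b in blobs(im,p,0.008,amin=2000):print(*b)
```

```text
t 5.57 pos [526.6  73.6   3. ] xang 99.7 tilt [0. 0.] grip 0.21
to (505, 162, 4) units [ 2.27 -0.16 -0.03]
[350. 202.] [534. 100.] [26. 56.] 10
```

>>> carry_out(commands=[[[0.1,0,0,0,0,0],[0.15,0,0,0,0,0],[0.15,0,0,0,0,0],[0.15,0,0,0,0,0],[0.15,0,0,0,0,0],[0.15,0,0,0,0,0],[0.15,0,0,0,0,0],[0.15,0,0,0,0,0],[0.15,0,0,0,0,0],[0.15,0,0,0,0,0],[0.15,0,0,0,0,0],[0.15,0,0,0,0,0],[0.15,0,0,0,0,0],[0.15,0,0,0,0,0],[0.15,0,0,0,0,0],[0.15,0,0,0,0,0],[0.15,0,0,0,0,0],[0.15,0,0,0,0,0],[0.05,0,0,0,0,0],[0,0,0,0,0,0]]])

```text
clock: 7.28
position: [0.5085, 0.1797, 0.0029]
ee_rot: [0.645, 0.765, 0.0, -0.0]
ft_force: [0.5, -0.4, 0.1]
grip_width: 0.208
grasp_force: 0.0
```

>>> carry_out(commands=[[[-0.3,0,0,0,0,0],[-0.5,0,0,0,0,0],[0,0,-0.5,0,0,0],[0,0,-0.9,0,0,0],[0,0,-0.9,0,0,0],[0,0,-0.7,0,0,0],[0,0,0,0,0,0]]])

```text
clock: 7.87
position: [0.5172, 0.147, 0.1285]
ee_rot: [0.646, 0.764, 0.003, 0.003]
ft_force: [0.9, 0.2, 0.6]
grip_width: 0.213
grasp_force: 0.0
```

Run:
```python
from h import *
go((434,-233,123),(434,-233,4))
im=camera('wrist');p=camera_params('wrist')
for b in blobs(im,p,0.008,amin=1000):print(*b)
```

```text
t 7.87 pos [517.2 147.  128.5] xang 99.6 tilt [0.008 0.001] grip 0.21
to (434, -233, 123) units [-9.02 -3.63  0.11]
to (434, -233, 4) units [ 0.   -0.02  2.97]
[330. 109.] [514. 206.] [24. 55.] 10
```

>>> carry_out(commands=[[[0,0,0,0,0,0.97],[0,0,0,0,0,0.97],[-0.5,-0.1,0,0,0,0],[-0.75,-0.14,0,0,0,0],[-0.75,-0.14,0,0,0,0],[-0.75,-0.14,0,0,0,0],[-0.75,-0.14,0,0,0,0],[-0.75,-0.14,0,0,0,0],[-0.75,-0.14,0,0,0,0],[-0.75,-0.14,0,0,0,0],[-0.75,-0.14,0,0,0,0],[-0.75,-0.14,0,0,0,0],[-0.75,-0.14,0,0,0,0],[-0.75,-0.14,0,0,0,0],[-0.75,-0.14,0,0,0,0],[-0.6,-0.1,0,0,0,0],[-0.2,0,0,0,0,0],[0,0,0,0,0,0],[0,0,0,0,0,0]]])

```text
clock: 9.5
position: [0.4242, -0.2615, 0.122]
ee_rot: [0.719, 0.695, 0.0, -0.001]
ft_force: [-0.0, 0.4, 0.3]
grip_width: 0.21
grasp_force: 0.0
```

Run:
```python
from h import *
go((434,-233,123),(434,-233,4))
im=camera('wrist');p=camera_params('wrist')
for b in blobs(im,p,0.008,amin=1000):print(*b)
```

```text
t 9.5 pos [ 424.2 -261.5  122. ] xang 88.0 tilt [-0.001  0.001] grip 0.21
to (434, -233, 123) units [ 0.72  0.22 -0.02]
to (434, -233, 4) units [-0.    0.    2.97]
[456. 135.] [ 522. -225.] [25. 56.] 99
[325.  74.] [ 431. -179.] [25. 56.] 134
[557.  20.] [ 585. -149.] [27. 28.] 7
```

>>> carry_out(commands=[[[0.5,0.2,0,0,0,0],[0.24,0,0,0,0,0],[0,0,0.6,0,0,0],[0,0,0.6,0,0,0],[0,0,0.6,0,0,0],[0,0,0.6,0,0,0],[0,0,0.4,0,0,0],[0,0,0.12,0,0,0],[0,0,0.05,0,0,0],[0,0,0,0,0,0],[0.1,0,0,0,0,0],[0.15,0,0,0,0,0],[0.15,0,0,0,0,0],[0.15,0,0,0,0,0],[0.15,0,0,0,0,0],[0.15,0,0,0,0,0],[0.15,0,0,0,0,0],[0.15,0,0,0,0,0],[0.15,0,0,0,0,0]]])

```text
clock: 11.13
position: [0.4356, -0.1799, 0.0041]
ee_rot: [0.719, 0.695, -0.0, 0.0]
ft_force: [0.5, 0.4, -0.5]
grip_width: 0.21
grasp_force: 0.0
```

>>> carry_out(commands=[[[0.15,0,0,0,0,0],[0.15,0,0,0,0,0],[0.15,0,0,0,0,0],[0.15,0,0,0,0,0],[0.15,0,0,0,0,0],[0.15,0,0,0,0,0],[0.1,0,0,0,0,0],[0,0,0,0,0,0]]])

```text
clock: 11.8
position: [0.437, -0.1396, 0.0041]
ee_rot: [0.719, 0.695, 0.0, -0.0]
ft_force: [-1.0, -0.1, -1.0]
grip_width: 0.21
grasp_force: 0.0
```

Run:
```python
from h import *
go((440,163,4))
im=camera('wrist');p=camera_params('wrist')
for b in blobs(im,p,0.008,amin=1000):print(*b)
```

```text
t 11.8 pos [ 437.  -139.6    4.1] xang 88.1 tilt [0. 0.] grip 0.21
to (440, 163, 4) units [ 7.56 -0.18  0.  ]
[272. 202.] [ 417. -114.] [26. 57.] 7
```

Tag C has slipped to the left of the pusher (417 against 437 mm), so I'll back off, recentre and continue.

>>> carry_out(commands=[[[-0.3,0,0,0,0,0],[-0.1,-0.25,0,0,0,0],[0,-0.25,0,0,0,0],[0,0,0,0,0,0],[0.15,0,0,0,0,0],[0.15,0,0,0,0,0],[0.15,0,0,0,0,0],[0.15,0,0,0,0,0],[0.15,0,0,0,0,0],[0.15,0,0,0,0,0],[0.15,0,0,0,0,0],[0.15,0,0,0,0,0],[0.15,0,0,0,0,0],[0.15,0,0,0,0,0],[0.15,0,0,0,0,0],[0.15,0,0,0,0,0],[0.15,0,0,0,0,0],[0.15,0,0,0,0,0],[0.15,0,0,0,0,0],[0.15,0,0,0,0,0]]])

```text
clock: 13.52
position: [0.4197, -0.0594, 0.0041]
ee_rot: [0.719, 0.695, -0.0, 0.0]
ft_force: [-0.2, -1.1, 0.8]
grip_width: 0.214
grasp_force: 0.4
```

Run:
```python
from h import *
go((427,163,4))
im=camera('wrist');p=camera_params('wrist')
for b in blobs(im,p,0.008,amin=1000):print(*b)
```

```text
t 13.52 pos [419.7 -59.4   4.1] xang 88.0 tilt [ 0. -0.] grip 0.21
to (427, 163, 4) units [ 5.56 -0.01  0.  ]
[325. 203.] [422. -34.] [26. 56.] 178
```

>>> carry_out(commands=[[[0.15,0,0,0,0,0],[0.2,0,0,0,0,0],[0.2,0,0,0,0,0],[0.2,0,0,0,0,0],[0.2,0,0,0,0,0],[0.2,0,0,0,0,0],[0.2,0,0,0,0,0],[0.2,0,0,0,0,0],[0.2,0,0,0,0,0],[0.2,0,0,0,0,0],[0.2,0,0,0,0,0],[0.2,0,0,0,0,0],[0.2,0,0,0,0,0],[0.2,0,0,0,0,0],[0.2,0,0,0,0,0],[0.2,0,0,0,0,0],[0.15,0,0,0,0,0],[0.1,0,0,0,0,0],[0,0,0,0,0,0]]])

```text
clock: 15.15
position: [0.4244, 0.0769, 0.0041]
ee_rot: [0.719, 0.695, 0.0, -0.0]
ft_force: [0.1, -0.5, 0.4]
grip_width: 0.209
grasp_force: 0.0
```

Run:
```python
from h import *
go((427,163,4))
im=camera('wrist');p=camera_params('wrist')
for b in blobs(im,p,0.008,amin=1000):print(*b)
cv2.imwrite('pics/w2.png',im[:,:,::-1])
```

```text
t 15.15 pos [424.4  76.9   4.1] xang 88.1 tilt [0. 0.] grip 0.21
to (427, 163, 4) units [ 2.15 -0.01  0.  ]
[325. 201.] [427. 102.] [25. 56.] 178
```

View pics/w2.png

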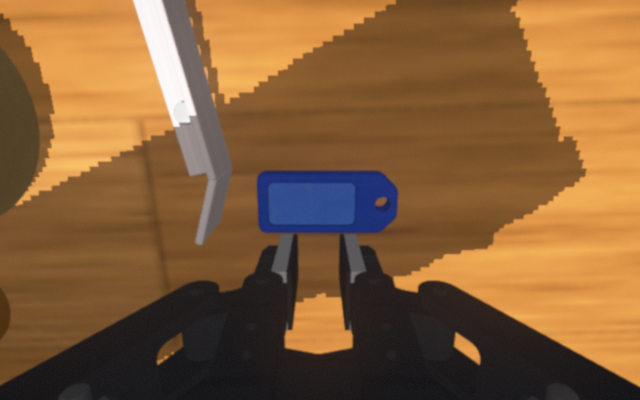

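Tag C lies broadside across the fingertips, with its left end (258,200) clear of the fence bend at (230,165). I'll push it the rest of the way.

>>> carry_out(commands=[[[0.15,0,0,0,0,0],[0.2,0,0,0,0,0],[0.2,0,0,0,0,0],[0.2,0,0,0,0,0],[0.2,0,0,0,0,0],[0.2,0,0,0,0,0],[0.2,0,0,0,0,0],[0.2,0,0,0,0,0],[0.2,0,0,0,0,0],[0.2,0,0,0,0,0],[0.15,0,0,0,0,0],[0.05,0,0,0,0,0],[0,0,0,0,0,0],[-0.3,0,0,0,0,0],[-0.5,0,0,0,0,0],[0,0,-0.5,0,0,0],[0,0,-0.9,0,0,0],[0,0,-0.9,0,0,0],[0,0,-0.7,0,0,0],[0,0,0,0,0,0]]])

```text
clock: 16.87
position: [0.429, 0.1304, 0.1293]
ee_rot: [0.719, 0.695, 0.003, 0.003]
ft_force: [1.2, 0.4, 0.7]
grip_width: 0.211
grasp_force: 0.0
```

Run:
```python
from h import *
go((589,-190,123),(589,-190,4))
im=camera('wrist');p=camera_params('wrist')
for b in blobs(im,p,0.008,amin=1000):print(*b)
```

```text
t 16.87 pos [429.  130.4 129.3] xang 88.0 tilt [0.008 0.   ] grip 0.21
to (589, -190, 123) units [-7.87  4.28  0.18]
to (589, -190, 4) units [-0.   -0.02  2.97]
[317. 112.] [428. 187.] [24. 55.] 178
[436.  80.] [512. 206.] [24. 56.] 10
```

>>> carry_out(commands=[[[0,0,0,0,0,-0.5],[0,0,0,0,0,0],[-0.6,0.3,0,0,0,0],[-0.6,0.3,0,0,0,0],[-0.6,0.3,0,0,0,0],[-0.6,0.3,0,0,0,0],[-0.6,0.3,0,0,0,0],[-0.6,0.3,0,0,0,0],[-0.6,0.3,0,0,0,0],[-0.6,0.3,0,0,0,0],[-0.6,0.3,0,0,0,0],[-0.6,0.3,0,0,0,0],[-0.6,0.3,0,0,0,0],[-0.6,0.3,0,0,0,0],[-0.6,0.26,0,0,0,0],[-0.2,0,0,0,0,0],[0,0,0,0,0,0],[0,0,0,0,0,0]]])

```text
clock: 18.42
position: [0.5856, -0.1866, 0.123]
ee_rot: [0.701, 0.713, -0.0, -0.001]
ft_force: [0.5, 0.7, 0.4]
grip_width: 0.211
grasp_force: 0.0
```

Run:
```python
from h import *
go((589,-186,123),(589,-186,4))
im=camera('wrist');p=camera_params('wrist')
for b in blobs(im,p,0.008,amin=1000):print(*b)
```

```text
t 18.42 pos [ 585.6 -186.6  123. ] xang 91.0 tilt [-0.002  0.001] grip 0.21
to (589, -186, 123) units [ 0.01  0.09 -0.  ]
to (589, -186, 4) units [-0.    0.01  2.97]
[240. 235.] [ 524. -224.] [25. 57.] 100
[321. 119.] [ 585. -133.] [25. 56.] 97
```

>>> carry_out(commands=[[[0,0.04,0.6,0,0,0],[0,0,0.6,0,0,0],[0,0,0.6,0,0,0],[0,0,0.6,0,0,0],[0,0,0.4,0,0,0],[0,0,0.12,0,0,0],[0,0,0.05,0,0,0],[0,0,0,0,0,0],[0.1,0,0,0,0,0],[0.12,0,0,0,0,0],[0.12,0,0,0,0,0],[0.12,0,0,0,0,0],[0.12,0,0,0,0,0],[0.12,0,0,0,0,0],[0.12,0,0,0,0,0],[0.12,0,0,0,0,0],[0.12,0,0,0,0,0],[0.12,0,0,0,0,0],[0.12,0,0,0,0,0],[0,0,0,0,0,0]]])

```text
clock: 20.13
position: [0.5874, -0.1342, 0.0058]
ee_rot: [0.7, 0.714, 0.0, 0.0]
ft_force: [0.8, -1.4, 4.7]
grip_width: 0.211
grasp_force: 2.0
```

Run:
```python
from h import *
go((584,174,4))
im=camera('wrist');p=camera_params('wrist')
for b in blobs(im,p,0.008,amin=1000):print(*b)
cv2.imwrite('pics/w3.png',im[:,:,::-1])
```

```text
t 20.13 pos [ 587.4 -134.2    5.8] xang 91.1 tilt [ 0.001 -0.   ] grip 0.21
to (584, 174, 4) units [7.7  0.06 0.04]
[318. 168.] [584. -96.] [25. 56.] 96
```

View pics/w3.png

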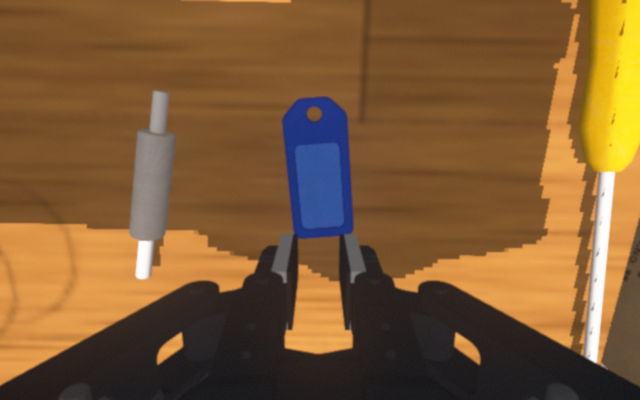

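Tag B is moving end-on at (318,168), clear of the gauge at (150,185). The fingertip gap nearly matches the tag's width, though, and the fingers have begun to wedge on its corners (4.7 N upward). I'll back off, narrow the gap, and push again.

>>> carry_out(commands=[[[-0.2,0,0,0,0,0],[-0.2,0,0,0,0,0],[0,-0.05,0,0,0,0],[0,0,0,0,0,0],[0,0,0,0,0,0]]], hand=0.85)

```text
clock: 20.6
position: [0.5849, -0.1513, 0.005]
ee_rot: [0.701, 0.713, -0.0, -0.0]
ft_force: [0.7, -0.6, 0.4]
grip_width: 0.076
grasp_force: 0.0
```

Run:
```python
from h import *
go((584,174,4));print(get_obs()['ft_force'])
im=camera('wrist');p=camera_params('wrist')
for b in blobs(im,p,0.008,amin=1000):print(*b)
```

```text
t 20.6 pos [ 584.9 -151.3    5. ] xang 91.0 tilt [-0.001  0.   ] grip 0.08
to (584, 174, 4) units [8.13 0.12 0.03]
[ 0.72384079 -0.60415176  0.44289795]
[325. 125.] [585. -96.] [25. 56.] 100
```

>>> carry_out(commands=[[[0,0.05,0.03,0,0,0],[0.12,0,0,0,0,0],[0.12,0,0,0,0,0],[0.12,0,0,0,0,0],[0.12,0,0,0,0,0],[0.12,0,0,0,0,0],[0.12,0,0,0,0,0],[0.12,0,0,0,0,0],[0.12,0,0,0,0,0],[0.12,0,0,0,0,0],[0.12,0,0,0,0,0],[0.12,0,0,0,0,0],[0.12,0,0,0,0,0],[0.12,0,0,0,0,0],[0.12,0,0,0,0,0],[0.12,0,0,0,0,0],[0.12,0,0,0,0,0],[0.12,0,0,0,0,0],[0.12,0,0,0,0,0],[0,0,0,0,0,0]]])

```text
clock: 22.32
position: [0.5858, -0.0633, 0.0042]
ee_rot: [0.7, 0.714, 0.0, -0.0]
ft_force: [-1.3, 0.1, 0.1]
grip_width: 0.073
grasp_force: 0.0
```

Run:
```python
from h import *
go((584,174,4));print(get_obs()['ft_force'])
im=camera('wrist');p=camera_params('wrist')
for b in blobs(im,p,0.008,amin=1000):print(*b)
```

```text
t 22.32 pos [585.8 -63.3   4.2] xang 91.1 tilt [0.    0.001] grip 0.07
to (584, 174, 4) units [5.93 0.07 0.01]
[-1.33797045  0.14805595  0.1192091 ]
[328. 163.] [587. -24.] [25. 57.] 93
```

>>> carry_out(commands=[[[0.1,0,0,0,0,0],[0.15,0,0,0,0,0],[0.15,0,0,0,0,0],[0.15,0,0,0,0,0],[0.15,0,0,0,0,0],[0.15,0,0,0,0,0],[0.15,0,0,0,0,0],[0.15,0,0,0,0,0],[0.15,0,0,0,0,0],[0.15,0,0,0,0,0],[0.15,0,0,0,0,0],[0.15,0,0,0,0,0],[0.15,0,0,0,0,0],[0.15,0,0,0,0,0],[0.15,0,0,0,0,0],[0.15,0,0,0,0,0],[0.15,0,0,0,0,0],[0.15,0,0,0,0,0],[0.1,0,0,0,0,0],[0,0,0,0,0,0]]])

```text
clock: 24.03
position: [0.5837, 0.0465, 0.0042]
ee_rot: [0.7, 0.714, 0.0, -0.0]
ft_force: [0.8, -0.0, 0.1]
grip_width: 0.074
grasp_force: 0.0
```

Run:
```python
from h import *
go((584,174,4))
im=camera('wrist');p=camera_params('wrist')
for b in blobs(im,p,0.008,amin=1000):print(*b)
```

```text
t 24.03 pos [583.7  46.5   4.2] xang 91.1 tilt [0. 0.] grip 0.07
to (584, 174, 4) units [3.19 0.07 0.01]
[328. 163.] [585.  86.] [25. 57.] 93
```

>>> carry_out(commands=[[[0.1,0,0,0,0,0],[0.18,0,0,0,0,0],[0.18,0,0,0,0,0],[0.18,0,0,0,0,0],[0.18,0,0,0,0,0],[0.18,0,0,0,0,0],[0.18,0,0,0,0,0],[0.18,0,0,0,0,0],[0.18,0,0,0,0,0],[0.18,0,0,0,0,0],[0.18,0,0,0,0,0],[0.18,0,0,0,0,0],[0.18,0,0,0,0,0],[0.18,0,0,0,0,0],[0.18,0,0,0,0,0],[0.18,0,0,0,0,0],[0.18,0,0,0,0,0],[0.1,0,0,0,0,0],[0.05,0,0,0,0,0],[0,0,0,0,0,0]]])

```text
clock: 25.75
position: [0.5814, 0.1709, 0.0041]
ee_rot: [0.7, 0.714, 0.0, -0.0]
ft_force: [-0.0, 0.6, 0.5]
grip_width: 0.074
grasp_force: 0.0
```

>>> carry_out(commands=[[[-0.3,0,0,0,0,0],[-0.5,0,0,0,0,0],[0,0,-0.5,0,0,0],[0,0,-0.9,0,0,0],[0,0,-0.9,0,0,0],[-0.8,0,-0.7,0,0,0],[-0.9,0,-0.5,0,0,0],[-0.9,0,0,0,0,0],[-0.9,0,0,0,0,0],[-0.9,0,0,0,0,0],[-0.9,0,0,0,0,0],[-0.9,0,0,0,0,0],[-0.5,0,0,0,0,0],[0,0,0,0,0,0],[0,0,0,0,0,0]]])

```text
clock: 27.0
position: [0.5861, -0.1319, 0.1433]
ee_rot: [0.702, 0.712, -0.0, 0.0]
ft_force: [-0.7, 0.5, 0.7]
grip_width: 0.077
grasp_force: 0.0
```

Run:
```python
from h import *
go()
th=np.radians(9.7);i=np.array([-np.sin(th),np.cos(th)]);l=np.array([np.cos(th),np.sin(th)])
for n in('scene','side'):
    im=camera(n);p=camera_params(n);cv2.imwrite(f'pics/{n}9.png',im[:,:,::-1])
    for b in blobs(im,p,0.006):
        d=b[1]-[513,139];print(n,*b,'fence',np.round([d@i,d@l]))
a=cv2.imread("pics/side9.png")[140:310,190:460];cv2.imwrite("pics/f.png",cv2.resize(a,None,fx=2.9,fy=2.9))
```

```text
t 27.0 pos [ 586.1 -131.9  143.3] xang 90.8 tilt [-0.    -0.001] grip 0.08
scene [183. 221.] [433. 187.] [22. 52.] 3 fence [ 61. -71.]
scene [201. 196.] [518. 206.] [21. 53.] 10 fence [65. 16.]
scene [217. 180.] [585. 211.] [22. 53.] 93 fence [59. 83.]
side [347. 285.] [ 533. -248.] [10. 22.] 73 fence [-385.  -45.]
side [335. 276.] [ 525. -224.] [26. 57.] 99 fence [-360.  -49.]
side [246. 179.] [432. 185.] [33. 53.] 175 fence [ 59. -72.]
side [283. 172.] [518. 204.] [34. 55.] 9 fence [63. 16.]
side [311. 168.] [585. 209.] [25. 64.] 88 fence [57. 83.]
```

View pics/f.png

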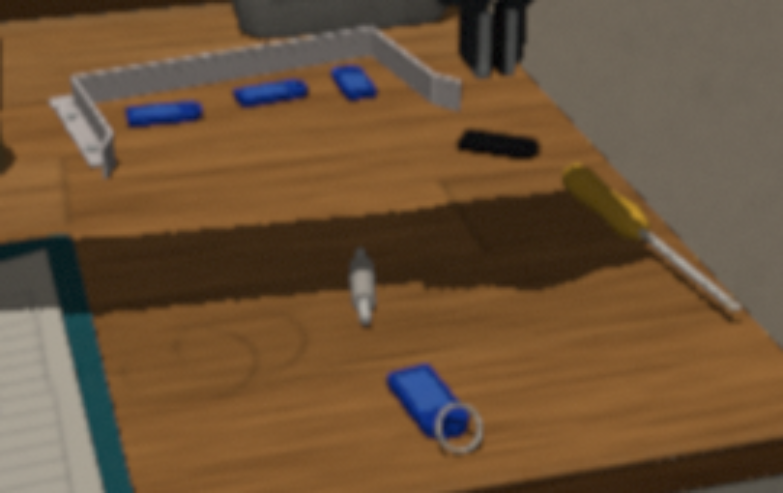

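The crop shows all three tags flat, separate and inside the fence, at (163,113), (270,93) and (354,82). The gauge, ringed tag, screwdriver and black look-alike have not moved, and the hand is clear.

```bash
python3 -c "from workcell import *;print(hand_in())"
```

```text
the job is handed in; nothing more can be done
None
```

I pushed the three ringless tags into the fence, where they lie flat and apart, left the other items where they were, moved the hand clear, and handed the job in at about 27 s of the 72 s allowed.

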